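# Switch the vial diverter and feed two vials

## Robot

A 6-joint arm with a two-finger parallel gripper is mounted at the origin on the work surface. World frame = base frame: x ahead of the robot, y to its left, z up, the work surface at z = 0. Lengths are in m, angles in rad, forces in N, time in s.
With the tool pointing down it reaches from about 0.375 to 0.925 m from the base axis. Payload 5.7 kg.
Tool frame: the origin (TCP) lies at the very end of the fingers, on their centre line; the grasp point (between the pads) lies 19 mm behind it; z points along the fingers, y is the direction in which the jaws open and shut (so a half turn about z gives the same grasp; the last joint's range is limited). The gripper opens to 85 mm and grips with 20 to 120 N. Pads are 22 mm wide; open, the fingers measure 114 mm over their backs; the gripper's body (76 mm by 85 mm) begins 54 mm behind the grasp point. The pads swing forward as they close: fully open they stand 13 mm farther back than shut.
Start: joints at [-1.372, 0.359, 1.51, -0, 1.272, -0.115], TCP at [0.185, -0.571, 0.231] pointing down, gripper open.
Joint ranges: [-2.97, 2.97], [-1.01, 2.36], [0.21, 2.38], [-0.96, 4.11], [0.2, 2.71], [-2.98, 2.98]. Speed limits (rad/s): [2.39, 2.39, 3.14, 3.14, 3.14, 3.14].

## Interface

Orientations are given as [roll, pitch, yaw] about the fixed x, y, z axes, in that order (R = Rz(yaw) Ry(pitch) Rx(roll)).
In Python, from cell import status, get_image, camera_info, manip gives the robot as it stands.
- The arm moves only by the tool step_arm, never from a script. Its argument "moves" is text: rows parted by semicolons, each of 7 numbers parted by spaces: the shift along the tool's x, y, z each as a share of 0.25 m, from -1 to 1, then the turn, a rotation vector about the tool's x, y, z each as a share of pi rad, from -1 to 1, then the opening, from -1 (shut) to 1 (fully open), so that 0 is half open. A call has 1 to 20 rows; each row is the pose to reach, as a shift and turn from the pose commanded when the call began, along the tool's axes at that moment, turning the shorter way round; what a row does not reach only later rows make up. A row lasts 1/10 s, in which the tool goes at most 50 mm and 8.59 degrees, less where a joint would pass 70% of its speed; a pose out of reach is approached as far as the arm can. A call with a number of a shift or a turn outside -1 to 1 is refused whole. A call with a gripper value outside its range is refused whole. The fingers move at their own pace and stop on an object; the grip force is fixed at half the most. Time passes only in rows, so rows that repeat a pose let the fingers close. It gives the time, the measured TCP pose, the force and the opening at its end, in the units of the state.
- status.get_obs(): the state, without advancing time (a new reading comes with each control period).
- get_image(name): name is "scene" or "side" or "wrist"; returns the picture (384x512x3 uint8, blue, green, red); there is no depth.
- camera_info(name): a dict with "fx", "fy", "cx", "cy" (pixels), "eye" and "attitude" of the camera in the world. Camera axes: x right, y down, z forward; pixel columns grow to the right and rows downward; lengths in m; the calibration is good to about 2 mm. A picture is of the moment at which its call begins: read the wrist's pose just before it. camera_info takes no time and is no camera call; for the wrist camera it gives the pose at the moment of the call.
- manip.close_job(): hands the job in, once; it reports no verdict.
The state is a dict: "time_s": time; "q": joint angles; "dq": joint speeds; "joint_efforts": joint torques, N m; "ee_pos": TCP position; "ee_rot": TCP orientation; "ft_force": force on the tool from outside, world axes, zero at the start; "wrist_torque": the same for the moment, N m; "finger_gap": finger opening in m.
Only numpy, scipy, OpenCV 4.12 (cv2) and the standard library are available. Lean on these libraries where they do the work, as an engineer would, in place of code of your own. Each camera call takes 0.05 s, during which the arm holds its last target.

## Task

The seesaw gate of the vial diverter is tipped towards one of its two chutes. Press its raised end down so that it rocks over and tips to the other side, then push the two vials waiting in the feed groove along onto the gate, so that both roll down that other chute and come to rest in its tray, with the gate left tipped that way. Only press and push: do not pick up or lift the vials, and leave the jar, the dishes and the beaker where they are.

Things in the scene. Friction and masses are not known exactly. Their poses are not given: they have to be found in the camera images.
- diverter: Vial diverter, fixed. Origin on the worktop under the gate's centre; x along the feed groove towards the gate (roughly away from the robot), y to its left along the seesaw, z up. 460 mm along y, x -169 to 58 mm. Each side, outwards: gate to |y| 80, steel chute falling from z 56 to 23 (|y| 89-149, side walls 75 high), tray (|y| 149-227, |x| < 40, floor z 9, rims 45-50).
- gate (a joint): Seesaw gate angle, stops at -0.42 and 0.42 rad. + : left (+y) end raised, feeds the right tray; - : right end raised, feeds the left. Steel plate 160 x 76 mm (y, x), 0.6 kg, its face 25 mm above its pivot (at z 72 mm). Top-heavy: pressed past 0 it falls to the other stop; 1 to 2 N does it. 18 mm cheek on its far edge; a fixed wall, top at z 110, guides the groove side, with a 33 mm gap at the groove.
- gate_left (a point): Point on the gate's upper face midway across, 68 mm left (+y) of its middle, 12 mm from the left end: press here when that end is raised. Height above the worktop: 122 mm raised, 97 level, 67 down.
- gate_right (a point): The same on the right (-y) half of the gate.
- groove_end (a point): Mouth of the feed groove at the vials' axis height (z 113 mm, diverter x -42). Straight steel V, 118 mm long, running back from here towards the robot, open on top and at both ends; its lips are at z 109, so a vial's upper half stands clear. The gate's edge is 2 mm beyond. A vial whose rear end is pushed 5-10 mm past this point drops 3 mm onto the gate and rolls to its low side.
- vial_a: Front vial, nearer the gate: a capped amber vial, a smooth cylinder 20 mm in diameter and 45 mm long, 25 g, lying in the groove with its axis along it. Origin at its centre; its x axis is its long axis, the white cap at +x (towards the gate at the start).
- vial_b: Rear vial, the same, lying behind vial_a in the groove with a gap of 2 to 20 mm; pushing its rear end pushes both.
- tray_left (a point): Middle of the floor of the left (+y) catch tray, 190 mm from the middle of the gate.
- tray_right (a point): Middle of the floor of the right (-y) catch tray, 190 mm from the middle of the gate.
- jar: Bystander: capped jar, 52 mm in diameter, 85 mm high, beside the groove on the left. Origin at the centre of its underside.
- dishes: Bystander: stack of three closed culture dishes, 58 mm in diameter, 42 mm high, beside the groove on the right. Origin at the centre of its underside.
- beaker: Bystander: steel beaker, 60 mm in diameter, 75 mm high, beyond the left tray. Origin at the centre of its underside.

How it is judged:
On the way, in this order (a step that is already met when the one before it is completed fails the run):
1. the gate has been rocked over to its other side while both vials still wait in the groove (distance of gate_left from where it was at the start of the episode above 0.0305 m and (value of joint gate above 0.38 rad or value of joint gate below -0.38 rad) and x of each of vial_a, vial_b in the frame of diverter below -0.05 m), for 0.2 s.
2. both vials have rolled down the newly opened chute into its tray (distance of gate_left from where it was at the start of the episode above 0.0305 m and ((value of joint gate below -0.38 rad and y of vial_a in the frame of diverter between 0.142 and 0.23 m and x of vial_a in the frame of diverter between -0.04 and 0.04 m and z of each of vial_a, vial_b in the frame of diverter below 0.055 m and y of vial_b in the frame of diverter between 0.142 and 0.23 m and x of vial_b in the frame of diverter between -0.04 and 0.04 m) or (value of joint gate above 0.38 rad and y of vial_a in the frame of diverter between -0.23 and -0.142 m and x of vial_a in the frame of diverter between -0.04 and 0.04 m and z of each of vial_a, vial_b in the frame of diverter below 0.055 m and y of vial_b in the frame of diverter between -0.23 and -0.142 m and x of vial_b in the frame of diverter between -0.04 and 0.04 m))), for 0.2 s.
At the end, for the whole second after the job is handed in: The gate rests on the side opposite to its start (beyond 0.38 rad, resting at its stop) and both vials lie at rest (under 30 mm/s) inside the tray on the gate's lowered side (all of step 2 and linear speed of each of vial_a, vial_b below 0.03 m/s); the robot touches nothing.
It fails at once if a vial is lifted (its centre more than 10 mm above where it lay in the groove) (height (world z) of any of vial_a, vial_b above 0.123 m).
It fails at once if a vial is taken out of the groove sideways instead of through its mouth onto the gate ((x of vial_a in the frame of diverter below -0.05 m and (y of vial_a in the frame of diverter above 0.015 m or y of vial_a in the frame of diverter below -0.015 m)) or (x of vial_b in the frame of diverter below -0.05 m and (y of vial_b in the frame of diverter above 0.015 m or y of vial_b in the frame of diverter below -0.015 m))).
It fails at once if the jar, the dishes or the beaker are displaced by more than 30 mm or knocked over (distance of any of jar, dishes, beaker from where it was at the start of the episode above 0.03 m or angle between any of jar, dishes, beaker's own z axis and vertical above 0.5 rad).
It also fails if it takes over 54 s, if anything falls off the work surface, if the arm or the gripper's body presses on something with over 40 N, if the wrist force passes 120 N, or if a joint passes its speed limit or range.

## Working session

There is one attempt and no reset: what is moved stays moved. The work goes in short steps, Python scripts to look and compute and a tool call to move; the robot and the scene stay as the last step left them, time stands still between calls to the robot, and variables do not carry over. Pictures are saved under pics/ and viewed, and the job is handed in when it is done.

Besides the shell and the picture viewer there is one more tool, called after "Call:" by a JSON object that holds its "op" and its "data". step_arm: Moves the arm, as the interface text tells. Shift numbers are shares of 0.25 m and turn numbers shares of pi rad, none past 1 either way. Its arguments: {"type":"object","properties":{"moves":{"type":"string"}},"required":["moves"]}

```bash
mkdir -p pics; python3 - <<'E'
from cell import status,get_image,camera_info
import cv2
o=status.get_obs();print(o['time_s'],o['ee_pos'],o['ee_rot'],o['finger_gap'])
for n in ("scene","side"):
    cv2.imwrite(f"pics/{n}0.png",get_image(n)); print(n,camera_info(n))
E
```

```text
0.0 [ 0.18507013 -0.57003082  0.23046677] [-3.13978453e+00 -2.34899247e-04  3.13770541e-01] 0.08523016889899937
scene {'fx': 491.61646212378804, 'fy': 491.61646212378804, 'cx': 259.08664901902296, 'cy': 189.32712973698355, 'eye': array([1.46446771, 0.04011758, 0.6893893 ]), 'attitude': array([-2.14102973, -0.01377963,  1.52400779])}
side {'fx': 428.6054756857158, 'fy': 428.6054756857158, 'cx': 255.4781404451061, 'cy': 195.13698271460427, 'eye': array([ 0.0346152 , -0.51063581,  0.5447852 ]), 'attitude': array([-2.08284673,  0.01750955, -0.73243058])}
```

View pics/scene0.png

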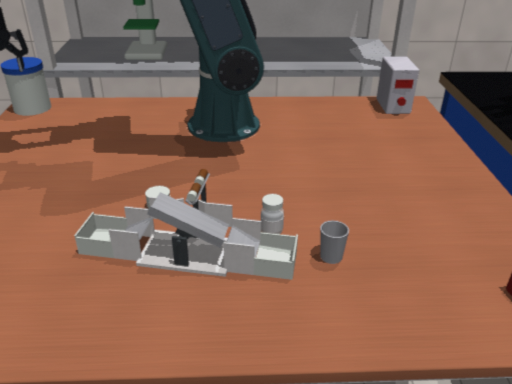

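View pics/side0.png

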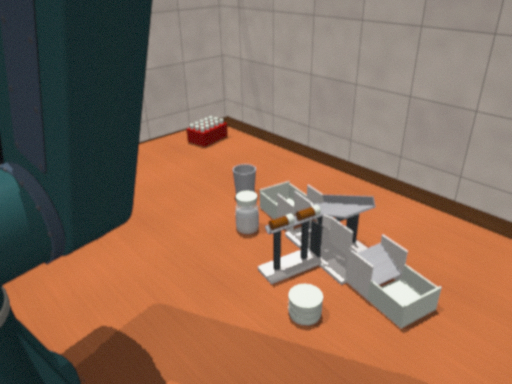

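```bash
python3 - <<'E'
import cv2
a=cv2.imread("pics/scene0.png")[165:285,70:350]; cv2.imwrite("pics/s0c.png",cv2.resize(a,None,fx=2.85,fy=2.85,interpolation=2))
a=cv2.imread("pics/side0.png")[155:335,220:450]; cv2.imwrite("pics/d0c.png",cv2.resize(a,None,fx=3.3,fy=3.3,interpolation=2))
E
```

```text
(no output)
```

View pics/s0c.png

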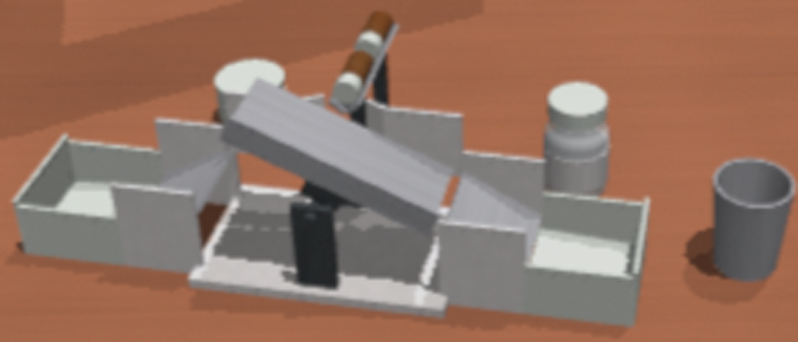

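View pics/d0c.png

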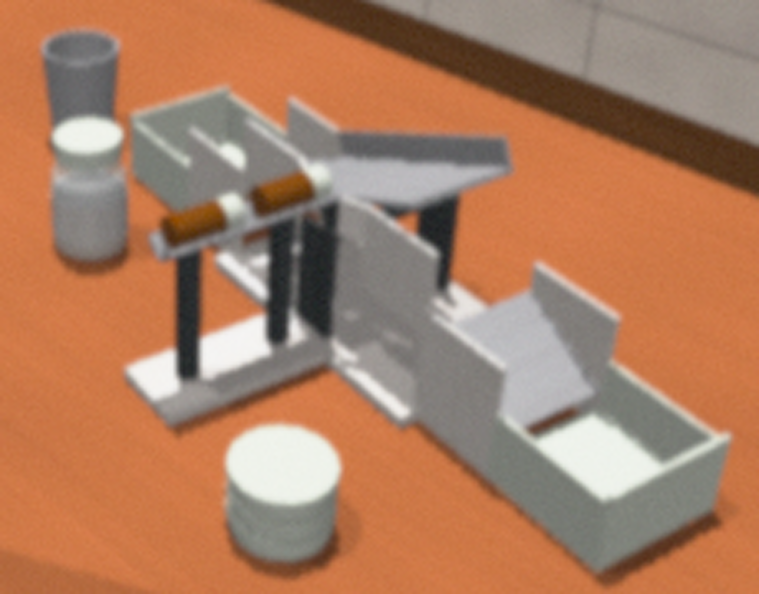

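```bash
cat > h.py <<'E'
import numpy as np
from scipy.spatial.transform import Rotation as R
def rays(info,uv):
    uv=np.atleast_2d(uv);d=np.c_[(uv[:,0]-info['cx'])/info['fx'],(uv[:,1]-info['cy'])/info['fy'],np.ones(len(uv))]
    return R.from_euler('xyz',info['attitude']).apply(d)
def proj(info,P):
    p=R.from_euler('xyz',info['attitude']).inv().apply(np.atleast_2d(P)-info['eye'])
    return np.c_[p[:,0]/p[:,2]*info['fx']+info['cx'],p[:,1]/p[:,2]*info['fy']+info['cy']]
def plane(info,uv,z):
    d=rays(info,uv);return info['eye']+d*((z-info['eye'][2])/d[:,2])[:,None]
E
python3 - <<'E'
from h import *
from cell import camera_info
from scipy.optimize import least_squares
S=camera_info('scene');D=camera_info('side')
sc=lambda a:np.array(a)/2.85+[70,165]
sd=lambda a:np.array(a)/3.3+[220,155]
so=sc([(633,322),(25,248),(648,200),(66,137),(18,207)]);sp=np.array([(.04,.23,0),(.04,-.23,0),(-.04,.23,.05),(-.04,-.23,.05),(.04,-.23,.05)])
do=sd([(600,572),(717,515),(730,437),(133,115),(227,90)]);dp=np.array([(-.04,-.23,0),(.04,-.23,0),(.04,-.23,.05),(-.04,.23,.05),(.04,.23,.05)])
def W(p,P):
    return R.from_euler('z',p[2]).apply(P)+[p[0],p[1],0]
f=lambda p:np.r_[(proj(S,W(p,sp))-so).ravel(),(proj(D,W(p,dp))-do).ravel()]
r=least_squares(f,[.75,-.1,0],loss='soft_l1');print(r.x,f(r.x).round(1).reshape(-1,2))
p=r.x
inv=lambda q:R.from_euler('z',-p[2]).apply(q-[p[0],p[1],0])
print('vial side rear,front',inv(plane(D,sd([(168,228),(320,182)]),.113)).round(4))
print('vial scene front, rear top',inv(plane(S,sc([(347,90),(382,18)]),.113)).round(4))
for n,P in dict(gr=(0,-.068,.122),mouth=(-.042,0,.113),back=(-.16,0,.113)).items():print(n,W(p,np.array(P)).round(4),proj(S,W(p,np.array(P))),proj(D,W(p,np.array(P))))
th=-.42
E
```

```text
[ 0.63937672 -0.06776534 -0.20820427] [[-1.1  0.1]
 [-0.8  0.1]
 [-1.2 -0.5]
 [-2.6 -1.1]
 [-2.7 -3.9]
 [-0.  -1.5]
 [-2.5 -2.2]
 [-0.9 -0.5]
 [ 0.3 -1.3]
 [-0.7 -1.8]]
vial side rear,front [[-0.1523  0.0019  0.113 ]
 [-0.0509 -0.003   0.113 ]]
vial scene front, rear top [[-0.0495  0.0039  0.113 ]
 [-0.1561  0.0028  0.113 ]]
gr [ 0.6253 -0.1343  0.122 ] [[150.67646973 202.55411431]] [[360.73923543 214.03629922]]
mouth [ 0.5983 -0.0591  0.113 ] [[188.97594201 198.33264685]] [[319.74210156 208.21363   ]]
back [ 0.4828 -0.0347  0.113 ] [[203.28326096 170.35963038]] [[267.86545721 225.79455453]]
```

```bash
cat > t.py <<'E'
import sys
from h import *
from cell import status
p=[ 0.6394,-0.0678,-0.2082]
def W(P): return R.from_euler('z',p[2]).apply(P)+[p[0],p[1],0]
def tgt(P):
    o=status.get_obs();r=R.from_euler('xyz',o['ee_rot']);w=W(np.array(P))
    goal=R.from_euler('xyz',[np.pi,0,p[2]])
    print('t',o['time_s'],'div pos',R.from_euler('z',-p[2]).apply(np.array(o['ee_pos'])-[p[0],p[1],0]).round(4),'F',np.round(o['ft_force'],2),'world',w.round(4),'shift/0.25',(r.inv().apply(w-o['ee_pos'])/.25).round(4),'turn',((r.inv()*goal).as_rotvec()/np.pi).round(4))
if __name__=='__main__':
    tgt([float(v) for v in sys.argv[1:4]])
E
python3 t.py 0 -.055 .2
```

```text
t 0.1 div pos [-0.3407 -0.5854  0.2305] F [-0.09  0.18  0.19] world [ 0.628  -0.1216  0.2   ] shift/0.25 [ 2.239  -1.1592  0.1245] turn [-5.000e-04  1.000e-04  1.662e-01]
```

Call:
{"op": "step_arm", "data": {"moves": "0.95 -0.5 0 0 0 0.166 -1;0.95 -0.5 0 0 0 0.166 -1;0.95 -0.5 0 0 0 0.166 -1;0.95 -0.5 0 0 0 0.166 -1;0.95 -0.5 0 0 0 0.166 -1;0.95 -0.5 0 0 0 0.166 -1;0.95 -0.5 0 0 0 0.166 -1"}}

```text
time_s: 0.8
ee_pos: [0.3742, -0.3755, 0.231]
ee_rot: [-3.14, 0.0, -0.204]
ft_force: [-0.6, -0.8, -0.1]
finger_gap: -0.0003
```

```bash
python3 t.py 0 -.055 .2
```

```text
t 0.8 div pos [-0.1959 -0.3559  0.231 ] F [-0.62 -0.76 -0.06] world [ 0.628  -0.1216  0.2   ] shift/0.25 [ 0.7889 -1.2     0.1257] turn [-0.0005  0.0001  0.0014]
```

Call:
{"op": "step_arm", "data": {"moves": "0.65 -1 0 0 0 0 -1;0.65 -1 0 0 0 0 -1;0.65 -1 0 0 0 0 -1;0.65 -1 0 0 0 0 -1;0.65 -1 0 0 0 0 -1;0.65 -1 0 0 0 0 -1;0.65 -1 0 0 0 0 -1;0.65 -1 0 0 0 0 -1"}}

```text
time_s: 1.6
ee_pos: [0.5831, -0.1674, 0.2307]
ee_rot: [3.141, 0.001, -0.206]
ft_force: [-0.0, 0.2, 0.1]
finger_gap: -0.0
```

```bash
python3 t.py 0 -.055 .2; python3 - <<'E'
from cell import *
from h import *
import cv2
c=camera_info('wrist');print(c)
cv2.imwrite('pics/w1.png',get_image('wrist'))
from t import W
for P in [(0,-.052,.122),(-.042,0,.113),(-.16,0,.113),(-.04,-.23,.05),(.04,-.23,.05),(-.045,-.068,.11)]:print(P,proj(c,W(np.array(P))).round(0))
E
```

```text
t 1.6 div pos [-0.0345 -0.109   0.2307] F [-0.01  0.18  0.15] world [ 0.628  -0.1216  0.2   ] shift/0.25 [ 0.1385 -0.2159  0.1224] turn [0.0002 0.0004 0.0008]
{'fx': 314.95076795649123, 'fy': 314.95076795649123, 'cx': 258.61499740187105, 'cy': 194.5093175452255, 'eye': array([ 0.65505256, -0.18305122,  0.37206701]), 'attitude': array([ 2.84701075e+00, -9.22646405e-04, -1.77637616e+00])}
(0, -0.052, 0.122) [[186. 150.]]
(-0.042, 0, 0.113) [[131. 197.]]
(-0.16, 0, 0.113) [[145. 313.]]
(-0.04, -0.23, 0.05) [[373. 178.]]
(0.04, -0.23, 0.05) [[381.  98.]]
(-0.045, -0.068, 0.11) [[211. 199.]]
```

View pics/w1.png

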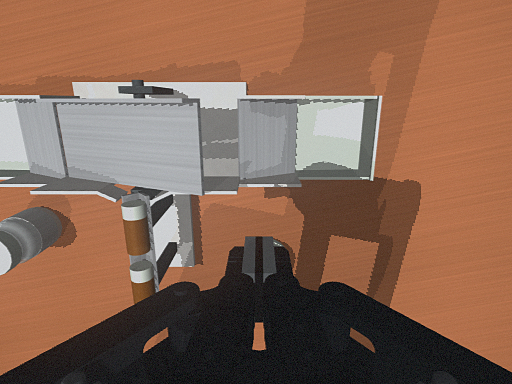

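Call:
{"op": "step_arm", "data": {"moves": "0.14 -0.22 0 0 0 0 -1;0.14 -0.22 0.2 0 0 0 -1;0.14 -0.22 0.3 0 0 0 -1;0.14 -0.22 0.36 0 0 0 -1;0.14 -0.22 0.36 0 0 0 -1"}}

```text
time_s: 2.15
ee_pos: [0.6255, -0.122, 0.1384]
ee_rot: [-3.141, 0.006, -0.21]
ft_force: [0.5, -0.2, 0.5]
finger_gap: -0.0003
```

```bash
python3 t.py 0 -.055 .085
```

```text
t 2.15 div pos [-0.0024 -0.0559  0.1384] F [ 0.52 -0.21  0.48] world [ 0.628  -0.1216  0.085 ] shift/0.25 [ 0.011  -0.0035  0.2137] turn [-0.      0.002  -0.0005]
```

Pressing in 5–8 mm rows.

Call:
{"op": "step_arm", "data": {"moves": "0 0 0.03 0 0 0 -1;0 0 0.06 0 0 0 -1;0 0 0.09 0 0 0 -1;0 0 0.12 0 0 0 -1;0 0 0.15 0 0 0 -1;0 0 0.18 0 0 0 -1;0 0 0.21 0 0 0 -1;0 0 0.23 0 0 0 -1;0 0 0.23 0 0 0 -1;0 0 0.23 0 0 0 -1"}}

```text
time_s: 3.15
ee_pos: [0.6286, -0.1206, 0.0836]
ee_rot: [-3.141, 0.0, -0.208]
ft_force: [0.1, 0.2, 1.2]
finger_gap: 0.0004
```

```bash
python3 - <<'E'
from cell import *
import cv2
a=get_image('scene')[165:285,70:350]; cv2.imwrite("pics/s2.png",cv2.resize(a,None,fx=2.85,fy=2.85,interpolation=2))
E
```

```text
(no output)
```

View pics/s2.png

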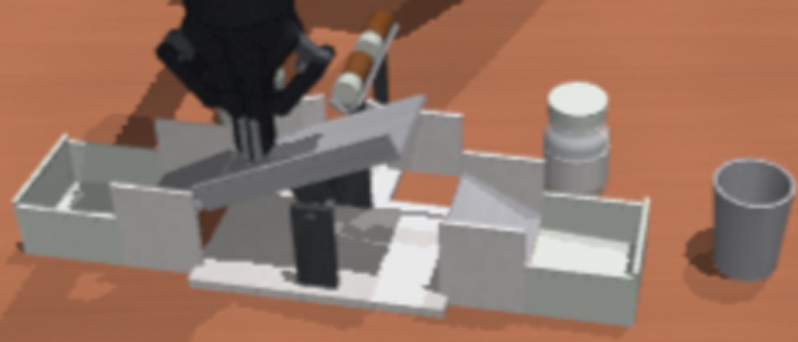

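Call:
{"op": "step_arm", "data": {"moves": "0 0 -0.2 0 0 0 -1;0 0 -0.4 0 0 0 -1;0 0 -0.4 0 0 0 -1;-0.2 -0.1 -0.4 0 0 0 -1;-0.4 -0.15 -0.4 0 0 0 -1;-0.6 -0.22 -0.4 0 0 0 -1;-0.74 -0.22 -0.4 0 0 0 -1;-0.74 -0.22 -0.4 0 0 0 -1;-0.74 -0.22 -0.4 0 0 0 -1"}}

```text
time_s: 4.1
ee_pos: [0.4584, -0.0284, 0.1843]
ee_rot: [-3.142, -0.001, -0.207]
ft_force: [0.9, 1.0, 0.7]
finger_gap: -0.0002
```

```bash
python3 t.py -.178 0 .114; python3 - <<'E'
from cell import *
from h import *
import cv2
from t import W,p
c=camera_info('wrist')
im=get_image('wrist')
cv2.imwrite('pics/w3.png',im)
for P in [(-.042,0,.113),(-.155,0,.113)]:print(P,proj(c,W(np.array(P))).round(0))
h=cv2.cvtColor(im,cv2.COLOR_BGR2HSV)
a=get_image('side')[155:335,220:450]; cv2.imwrite("pics/d3.png",cv2.resize(a,None,fx=3.3,fy=3.3,interpolation=2))
E
```

```text
t 4.1 div pos [-0.1852  0.0011  0.1843] F [0.91 0.96 0.7 ] world [ 0.4652 -0.031   0.114 ] shift/0.25 [0.0285 0.0044 0.2811] turn [-0.     -0.0004  0.0003]
(-0.042, 0, 0.113) [[259. -26.]]
(-0.155, 0, 0.113) [[259. 165.]]
```

View pics/w3.png

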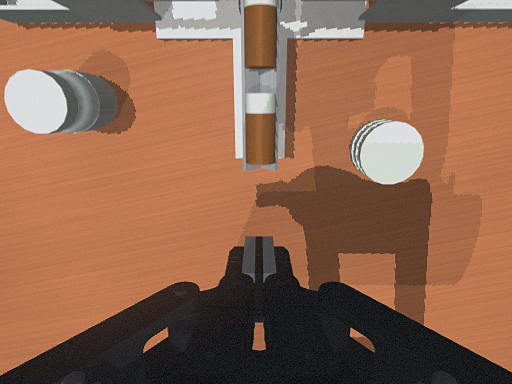

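View pics/d3.png

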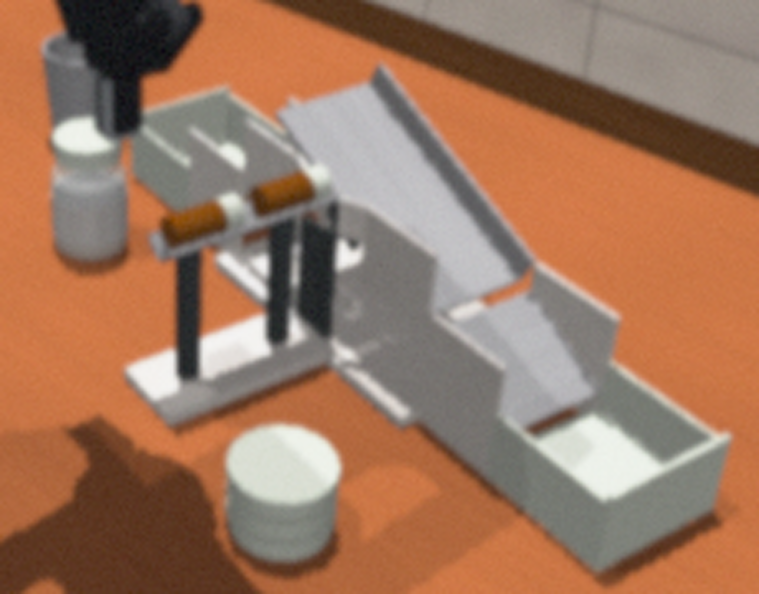

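Call:
{"op": "step_arm", "data": {"moves": "0 0.006 0.12 0 0 0 -1;0 0.006 0.22 0 0 0 -1;0 0.006 0.284 0 0 0 -1;0 0.006 0.284 0 0 0 -1;0.03 0.006 0.284 0 0 0 -1;0.05 0.006 0.284 0 0 0 -1;0.07 0.006 0.284 0 0 0 -1;0.09 0.006 0.284 0 0 0 -1;0.11 0.006 0.284 0 0 0 -1;0.13 0.006 0.284 0 0 0 -1;0.15 0.006 0.284 0 0 0 -1;0.17 0.006 0.284 0 0 0 -1;0.19 0.006 0.284 0 0 0 -1;0.19 0.006 0.284 0 0 0 -1"}}

```text
time_s: 5.6
ee_pos: [0.5062, -0.0403, 0.1129]
ee_rot: [-3.142, -0.001, -0.208]
ft_force: [0.2, -0.3, 0.3]
finger_gap: -0.0
```

```bash
python3 t.py -.045 0 .113; python3 - <<'E'
from cell import *
import cv2
a=get_image('side')[155:335,220:450]; cv2.imwrite("pics/d4.png",cv2.resize(a,None,fx=3.3,fy=3.3,interpolation=2))
E
```

```text
t 5.6 div pos [-0.136  -0.0006  0.1129] F [ 0.15 -0.31  0.29] world [ 0.5954 -0.0585  0.113 ] shift/0.25 [ 3.641e-01 -2.300e-03 -1.000e-04] turn [-0.     -0.0003  0.0001]
```

View pics/d4.png

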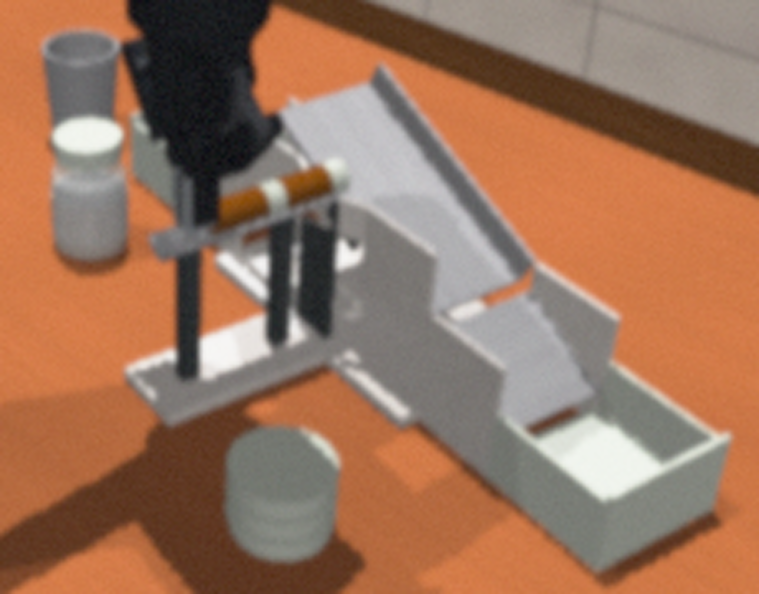

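Call:
{"op": "step_arm", "data": {"moves": "0.02 0 0 0 0 0 -1;0.04 0 0 0 0 0 -1;0.06 0 0 0 0 0 -1;0.08 0 0 0 0 0 -1;0.1 0 0 0 0 0 -1;0.12 0 0 0 0 0 -1;0.14 0 0 0 0 0 -1;0.16 0 0 0 0 0 -1;0.18 0 0 0 0 0 -1;0.18 0 0 0 0 0 -1;0.18 0 0 0 0 0 -1;0.18 0 0 0 0 0 -1"}}

```text
time_s: 6.85
ee_pos: [0.5489, -0.0493, 0.1128]
ee_rot: [-3.142, 0.0, -0.208]
ft_force: [-0.4, -0.6, -0.7]
finger_gap: -0.0002
```

```bash
python3 t.py -.045 0 .113; python3 - <<'E'
from cell import *
import cv2
a=get_image('side')[155:335,220:450]; cv2.imwrite("pics/d5.png",cv2.resize(a,None,fx=3.3,fy=3.3,interpolation=2))
E
```

```text
t 6.85 div pos [-0.0924 -0.0006  0.1128] F [-0.4  -0.63 -0.69] world [ 0.5954 -0.0585  0.113 ] shift/0.25 [ 0.1895 -0.0021 -0.0011] turn [-0.      0.0001  0.0002]
```

View pics/d5.png

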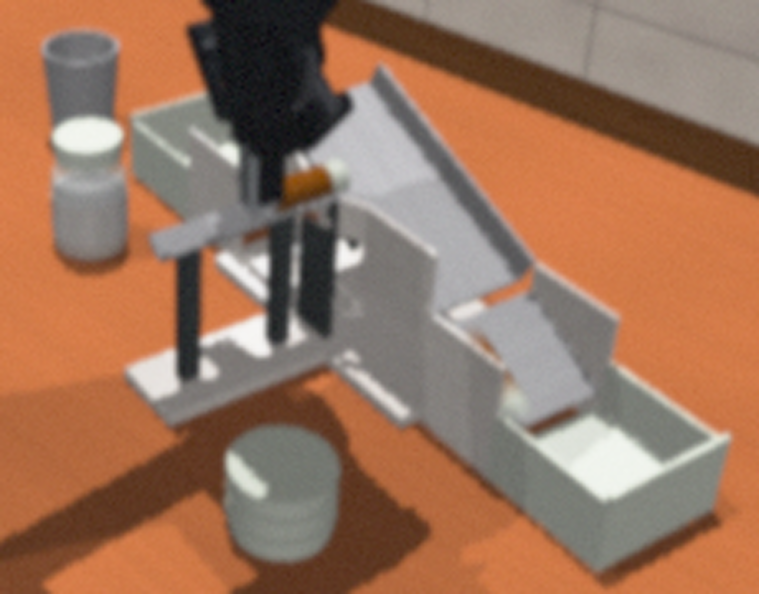

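Call:
{"op": "step_arm", "data": {"moves": "0 0 0 0 0 0 -1;0 0 0 0 0 0 -1;0 0 0 0 0 0 -1;0 0 0 0 0 0 -1;0 0 0 0 0 0 -1;0 0 0 0 0 0 -1"}}

```text
time_s: 7.5
ee_pos: [0.5492, -0.0493, 0.1128]
ee_rot: [-3.141, 0.0, -0.208]
ft_force: [-0.6, -0.2, 0.1]
finger_gap: -0.0
```

```bash
python3 - <<'E'
from cell import *
import cv2
a=get_image('side')[155:335,220:450]; cv2.imwrite("pics/d6.png",cv2.resize(a,None,fx=3.3,fy=3.3,interpolation=2))
a=get_image('scene')[165:285,70:350]; cv2.imwrite("pics/s6.png",cv2.resize(a,None,fx=2.85,fy=2.85,interpolation=2))
E
```

```text
(no output)
```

View pics/d6.png

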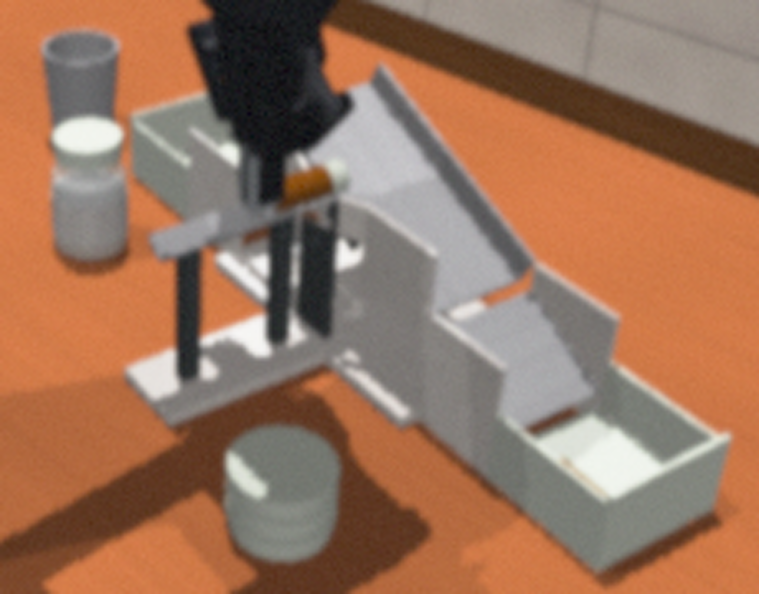

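View pics/s6.png

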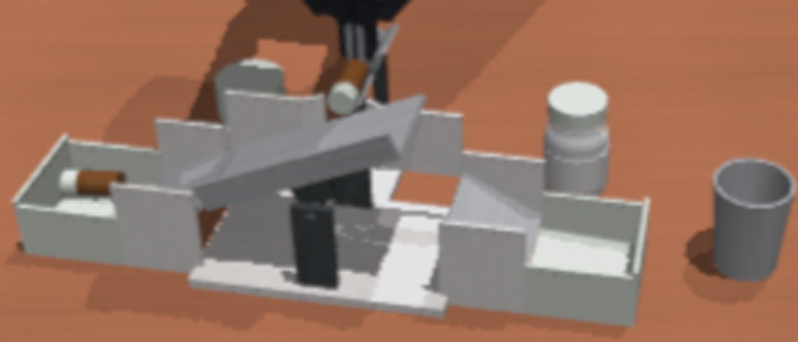

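Call:
{"op": "step_arm", "data": {"moves": "0.02 0 0 0 0 0 -1;0.04 0 0 0 0 0 -1;0.06 0 0 0 0 0 -1;0.08 0 0 0 0 0 -1;0.1 0 0 0 0 0 -1;0.12 0 0 0 0 0 -1;0.14 0 0 0 0 0 -1;0.16 0 0 0 0 0 -1;0.175 0 0 0 0 0 -1;0.185 0 0 0 0 0 -1;0.19 0 0 0 0 0 -1;0.19 0 0 0 0 0 -1;0.19 0 0 0 0 0 -1;0.19 0 0 0 0 0 -1;0.19 0 0 0 0 0 -1"}}

```text
time_s: 9.1
ee_pos: [0.5955, -0.0591, 0.1128]
ee_rot: [-3.141, 0.0, -0.208]
ft_force: [-0.6, 0.4, -1.0]
finger_gap: -0.0001
```

```bash
python3 t.py -.045 0 .113; python3 - <<'E'
from cell import *
import cv2
a=get_image('side')[155:335,220:450]; cv2.imwrite("pics/d7.png",cv2.resize(a,None,fx=3.3,fy=3.3,interpolation=2))
a=get_image('scene')[165:285,70:350]; cv2.imwrite("pics/s7.png",cv2.resize(a,None,fx=2.85,fy=2.85,interpolation=2))
E
```

```text
t 9.1 div pos [-0.0448 -0.0005  0.1128] F [-0.61  0.43 -0.99] world [ 0.5954 -0.0585  0.113 ] shift/0.25 [-0.0009 -0.0021 -0.0007] turn [-0.      0.0001  0.0002]
```

View pics/d7.png

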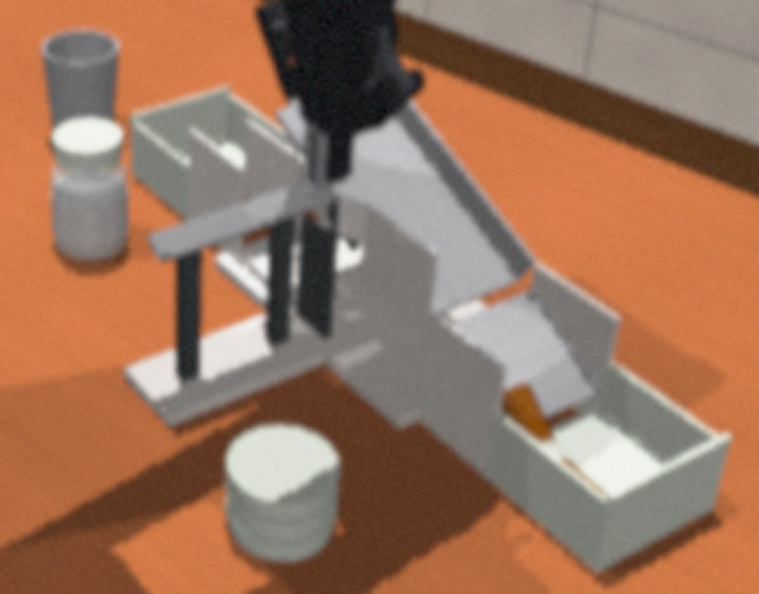

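View pics/s7.png

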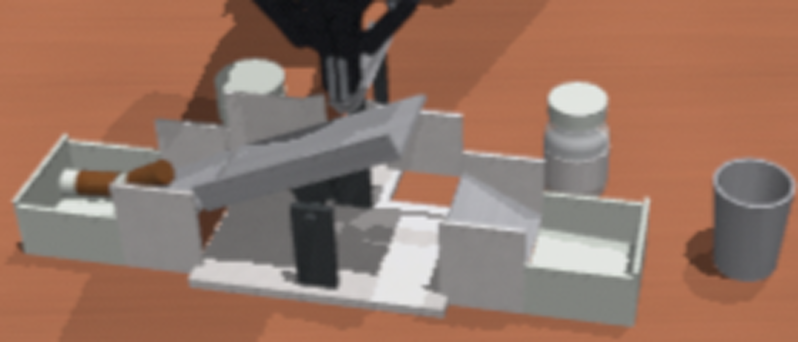

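Call:
{"op": "step_arm", "data": {"moves": "-0.04 0 0 0 0 0 -1;-0.04 0 -0.1 0 0 0 -1;-0.04 0 -0.3 0 0 0 -1;-0.04 0 -0.4 0 0 0 -1;-0.04 0.2 -0.4 0 0 0 -1;-0.1 0.4 -0.4 0 0 0 -1;-0.2 0.55 -0.4 0 0 0 -1;-0.2 0.65 -0.4 0 0 0 -1;-0.2 0.65 -0.4 0 0 0 -1"}}

```text
time_s: 10.1
ee_pos: [0.5114, -0.2103, 0.2129]
ee_rot: [3.141, 0.0, -0.211]
ft_force: [0.1, 1.4, -0.1]
finger_gap: 0.0001
```

```bash
python3 t.py 0 -.19 .113; python3 - <<'E'
from cell import *
import cv2
from t import *
c=camera_info('wrist')
cv2.imwrite("pics/w8.png",get_image('wrist'))
for P in [(-.04,-.149,.03),(-.04,-.142,.03)]:print(P,proj(c,W(np.array(P))).round(0))
a=get_image('side')[155:335,220:450]; cv2.imwrite("pics/d8.png",cv2.resize(a,None,fx=3.3,fy=3.3,interpolation=2))
E
```

```text
t 10.1 div pos [-0.0957 -0.1659  0.2129] F [ 0.09  1.36 -0.12] world [ 0.6001 -0.2537  0.113 ] shift/0.25 [0.3833 0.0949 0.3995] turn [ 0.0003  0.     -0.001 ]
(-0.04, -0.149, 0.03) [[241. 118.]]
(-0.04, -0.142, 0.03) [[234. 118.]]
```

View pics/w8.png

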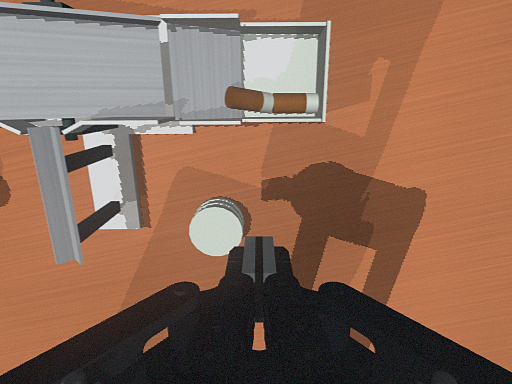

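View pics/d8.png

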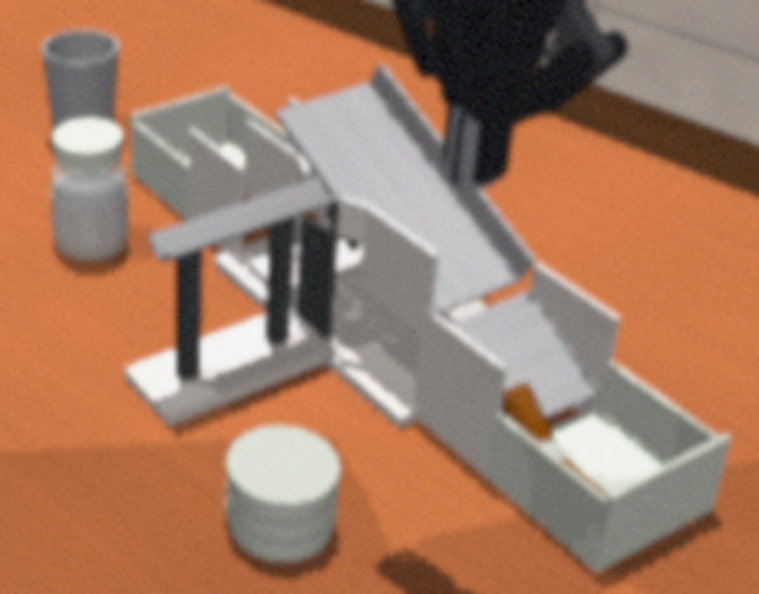

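```bash
python3 - <<'E'
from cell import *
import cv2
from t import *
c=camera_info('wrist')
inv=lambda q:R.from_euler('z',-p[2]).apply(q-[p[0],p[1],0])
for uv,z in [((229,97),.05),((229,97),.04),((270,103),.03),((270,103),.02),((248,100),.036)]:print(uv,z,inv(plane(c,[uv],z)).round(4))
a=cv2.imread('pics/w8.png')[10:140,150:340];cv2.imwrite('pics/w8c.png',cv2.resize(a,None,fx=4,fy=4,interpolation=2))
E
```

```text
(229, 97) 0.05 [[-0.0196 -0.1366  0.05  ]]
(229, 97) 0.04 [[-0.0195 -0.1357  0.04  ]]
(270, 103) 0.03 [[-0.0252 -0.1751  0.03  ]]
(270, 103) 0.02 [[-0.0253 -0.1755  0.02  ]]
(248, 100) 0.036 [[-0.0223 -0.1536  0.036 ]]
```

View pics/w8c.png

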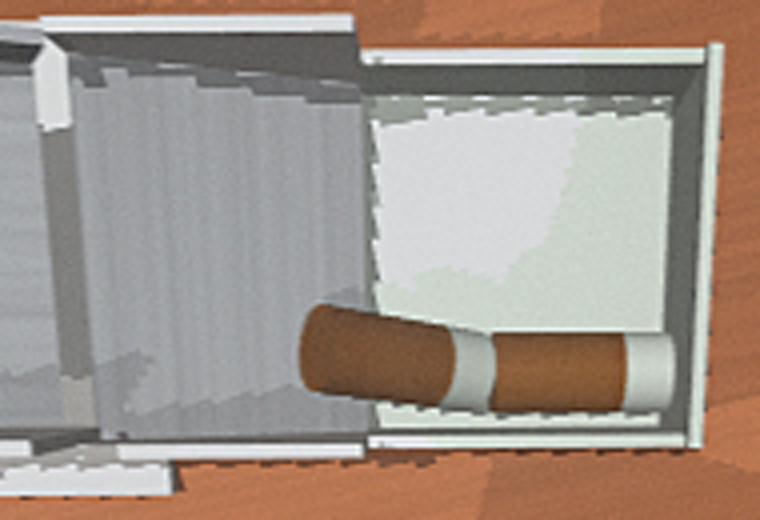

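Call:
{"op": "step_arm", "data": {"moves": "0 0 0 0 0 0 -1;0 0 0 0 0 0 -1;0 0 0 0 0 0 -1;0 0 0 0 0 0 -1;0 0 0 0 0 0 -1;0 0 0 0 0 0 -1;0 0 0 0 0 0 -1;0 0 0 0 0 0 -1;0 0 0 0 0 0 -1;0 0 0 0 0 0 -1"}}

```text
time_s: 11.2
ee_pos: [0.5132, -0.2079, 0.2128]
ee_rot: [-3.142, 0.0, -0.208]
ft_force: [0.4, 0.0, 0.1]
finger_gap: 0.0001
```

```bash
python3 - <<'E'
from cell import *
import cv2
from t import *
c=camera_info('wrist');im=get_image('wrist')
inv=lambda q:R.from_euler('z',-p[2]).apply(q-[p[0],p[1],0])
for n in (cv2.imread('pics/w8.png'),im):
    h=cv2.cvtColor(n,cv2.COLOR_BGR2HSV)[85:118,215:330]
    # amber
    m=((h[...,0]<20)&(h[...,1]>150)&(h[...,2]<170)).astype(np.uint8)
    k,l,s,ce=cv2.connectedComponentsWithStats(m)
    print([(s[i].tolist(),(ce[i]+[215,85]).round(1)) for i in range(1,k) if s[i][4]>60])
# check calibration: tray corner tops
for P in [(-.04,-.23,.05),(.04,-.23,.05),(.0,-.149,.023)]:print(P,proj(c,W(np.array(P))).round(1))
a=get_image('scene')[200:270,70:170];cv2.imwrite('pics/s9.png',cv2.resize(a,None,fx=7,fy=7,interpolation=2))
E
```

```text
[([77, 9, 14, 19, 77], array([301.1, 103.5]))]
[([79, 10, 16, 19, 93], array([303.9, 104.7]))]
(-0.04, -0.23, 0.05) [[328.7 120.3]]
(0.04, -0.23, 0.05) [[334.7  25.9]]
(0.0, -0.149, 0.023) [[243.5  77. ]]
```

View pics/s9.png

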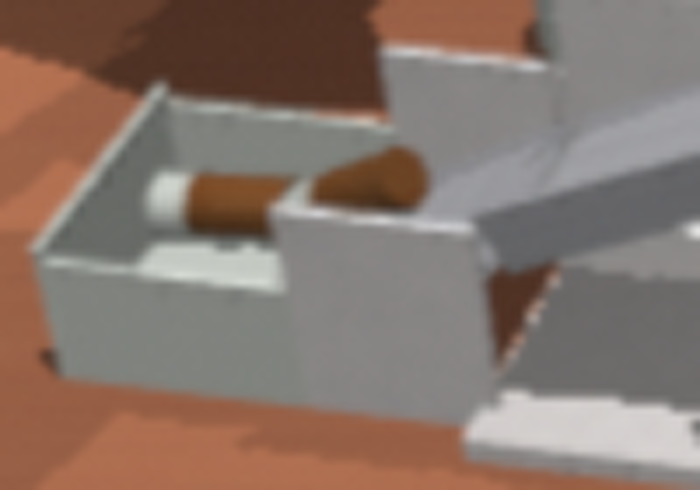

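```bash
python3 -c "
from cell import manip,status
print(manip.close_job());print(status.get_obs()['time_s'])"
```

```text
the job is handed in; nothing more can be done
None
the job is handed in; nothing more can be done
```

I pressed the raised right end of the gate down so that it rocked over to its other stop. Then I pushed both vials through the groove mouth, and they rolled down the right chute. I backed the arm off clear of everything and handed the job in at about 11 s of the 54 s allowed.

- **Gate, bystanders and forces:** the pictures showed the gate tipped to the right, with the jar, dishes and beaker where they started. The wrist forces I read after each move stayed below 2 N.
- **Front vial:** it lies flat on the floor of the right tray.
- **Rear vial:** it is not fully on the tray floor. Its cap end rests against the front vial, and its rear end still lies on the foot of the chute. I put its centre at y about -0.155 m, x about -0.022 m and z about 0.03–0.04 m in the diverter frame. That is inside the stated limits, about 13 mm past the -0.142 m line. I chose not to nudge it further in, to avoid disturbing it.
- **At rest:** both vials looked still across pictures about 1 s apart. My colour-mask check of this failed: it picked out only part of one vial, and the arm itself shifted by about 3 mm between the two pictures. So I judged rest by eye.

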